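# Register a tube rack on the code reader and start the scan

### The job

The rack of capped tubes has been set down askew on the tube-code reader. Gently slide it along the deck, keeping it flat, into the corner of the reader's two aluminium rails until its long far side and its short left side both lie flush against them; only then twist the black winged start knob clockwise right to its stop and let go, so that it springs back. Leave the rack home and everything else on the bench undisturbed.

Things in the scene. Friction and masses are not known exactly. Their poses are not given: they have to be found in the camera images.
- reader: Tube-code reader, fixed: white case 304 mm deep (x), 274 wide (y), flat deck 85 mm above the bench; the black field and blue-green scan glass are level with the deck. Origin: centre of its underside. Its x axis runs from its front (knob, display; robot's side) to its far rail, y to its left, z up; it stands at a yaw of up to 0.3 rad
- nest_corner (a point): Inner corner of the two aluminium rails, at deck height (reader frame 115, 100, 85 mm); axes as the reader's. Inner face of the far rail: plane x = 0 (rail runs y +10 to -180 mm); of the left rail: plane y = 0 (x 0 to -135). Rails 10 mm thick, 14 mm high. Home, the rack's far and left sides lie on these faces and its centre at (-42.8, -63.9) mm
- rack_center (a point): Centre, half-way up (24.5 mm over the underside), of the light-grey rack of capped tubes standing on the deck: 85.5 (its x) by 127.8 (its y) mm, straight walls to 36 mm, caps to 49. Too wide to grasp: push its walls. 0.25-0.45 kg, slides at 1-5 N. Long far side at +x, short left side at +y; its centre starts 22-50 mm short of home in x, 15-50 in y, turned up to 0.28 rad
- rack: The same rack; origin at the centre of its underside, axes as above. Slide it no faster than a careful hand would (about 0.1 m/s)
- rack_far_left (a point): Far left lower corner of the rack (rack centre + 42.8 mm x, + 63.9 mm y, at its underside), which belongs in the nest corner
- rack_far_right (a point): Far right lower corner of the rack (centre + 42.8 mm x, - 63.9 mm y, at its underside)
- rack_near_left (a point): Near left lower corner of the rack (centre - 42.8 mm x, + 63.9 mm y, at its underside)
- knob_grip (a point): Grip point of the black winged start knob, on its upright axis 21 mm above the deck, at the deck's right front (reader frame -108, -66, 106 mm). The wing is a bar 36 mm long, 12 thick, from 6 to 32 mm above the deck, white line on one half; below it a bezel 31 mm wide, 4 high. At rest it lies along the reader's x; pinch it across from above. Axes turn with the knob
- start_knob (a joint): Turn of the start knob in rad: 0 at rest, grows clockwise seen from above, hard stop at 1.05 (60 degrees). A spring resists with 0.05 N m at rest and 0.10 N m at the stop and turns it back to 0 at once when let go
- stray_vial: Loose small vial with orange cap, 17 mm diameter, 48 mm tall, standing on the left front of the reader's deck; origin at its underside. Leave it standing
- marker: Marker pen 135 mm long, 14 mm thick, lying on the bench close to the reader's right side; origin under its middle. Leave alone
- spare_rack: Empty blue rack 86 by 128 by 36 mm on the bench, not part of the job; origin under its centre. Leave alone
- petri_dish: Petri dish, 93 mm diameter, 15 mm high, on the bench; origin under its centre. Leave alone
- beaker: Glass beaker, 68 mm diameter, 85 mm tall, on the bench; origin under its centre. Leave alone
- reagent_bottle: Amber bottle with blue cap, 60 mm diameter, 130 mm tall, on the bench; origin under its centre. Leave alone

How it is judged:
On the way, in this order (a step that is already met when the one before it is completed fails the run):
1. the rack lies flush against both rails (x of each of rack_far_left, rack_far_right in the frame of nest_corner above -0.002 m and y of each of rack_far_left, rack_near_left in the frame of nest_corner above -0.002 m and angle between rack_center's own z axis and vertical below 0.03 rad), for 0.2 s.
2. the start knob is turned to its stop with the rack home (all of step 1 and value of joint start_knob above 0.95 rad), for 0.1 s.
At the end, for the whole second after the job is handed in: The rack lies flat on the reader's deck with its far side within 2 mm of the far rail at both ends and its left side within 2 mm of the left rail at both ends, and the start knob, after having been at its stop, is back at rest (below 0.08 rad) (all of step 1 and value of joint start_knob below 0.08 rad); the robot touches nothing.
It fails at once if the start knob is turned past half-way (0.5 rad) while the rack is not flush against both rails (value of joint start_knob above 0.5 rad and not (x of each of rack_far_left, rack_far_right in the frame of nest_corner above -0.002 m and y of each of rack_far_left, rack_near_left in the frame of nest_corner above -0.002 m and angle between rack_center's own z axis and vertical below 0.03 rad)).
It fails at once if the rack is tipped (over 0.2 rad) or lifted (over 15 mm) off the deck (angle between rack_center's own z axis and vertical above 0.2 rad or z of rack_center in the frame of nest_corner above 0.0395 m).
It fails at once if the rack is shoved or flicked along (faster than 0.3 m/s) (linear speed of rack above 0.3 m/s).
It fails at once if the stray vial is tipped or moved by more than 15 mm (distance of stray_vial from where it was at the start of the episode above 0.015 m or angle between stray_vial's own z axis and vertical above 0.4 rad).
It fails at once if another thing on the bench is moved by more than 15 mm (distance of any of marker, spare_rack, petri_dish, beaker, reagent_bottle from where it was at the start of the episode above 0.015 m).
It also fails if it takes over 72 s, if anything falls off the work surface, if the arm or the gripper's body presses on something with over 40 N, if the wrist force passes 120 N, or if a joint passes its speed limit or range.

### The arm

A 6-joint arm with a two-finger parallel gripper is mounted at the origin on the work surface. World frame = base frame: x ahead of the robot, y to its left, z up, the work surface at z = 0. Lengths are in m, angles in rad, forces in N, time in s.
With the tool pointing down it reaches from about 0.35 to 0.95 m from the base axis. Payload 17.4 kg.
Tool frame: the origin (TCP) lies between the finger pads; the fingertips stand 11 mm ahead of it and the grasp point (between the pads) lies 8 mm behind it (r.finger_overhang is the distance from the TCP to the fingertips, in m); z points along the fingers, y is the line along which they close (so a half turn about z gives the same grasp; the last joint's range is limited). The gripper opens to 93 mm and grips with 3 to 60 N. Pads are 15 mm wide; open, the fingers measure 128 mm over their backs; the gripper's body (75 mm by 188 mm) begins 65 mm behind the grasp point.
Start: joints at [1.08, 0.116, 1.442, -0, 1.584, -0.038], TCP at [0.295, 0.607, 0.23] pointing down, gripper open.
Joint ranges: [-2.83, 2.83], [-0.83, 2.19], [0.07, 2.5], [-1.14, 4.28], [0.01, 3], [-2.97, 2.97]. Speed limits (rad/s): [1.89, 1.89, 2.22, 3.14, 3.14, 3.14].

### API

Orientations are given as a unit quaternion [x, y, z, w].
In Python, from cell import r gives the robot as it stands.
- The arm moves only by the shell command python3 -m handwheel 'ROWS' [OPENING] [FORCE]. ROWS is a JSON object of lists of equal length, an entry for each row: "delta_pos": the shift along the tool's x, y, z in mm, a list of three; "turn": the turn about the tool's z in degrees. In form: {"delta_pos": [[dx, dy, dz], ...], "turn": [turn, ...]}. A call has 1 to 20 rows; each row shifts and turns the commanded pose from where the row before left it, along the tool's axes as they then stand; what a row does not reach is not made up. A row lasts 1/12 s, in which the tool goes at most 41.7 mm and 7.16 degrees, less where a joint would pass 70% of its speed; a pose out of reach is approached as far as the arm can. A call with a gripper value outside its range is refused whole. OPENING is the closure in counts, from 0 (fully open) to 255 (shut), set as the call begins (- or left out, the last holds). The fingers move at their own pace and stop on an object; FORCE is the grip in N (left out, the last holds). Time passes only in rows, so rows that do not move let the fingers close. It gives the time, the measured TCP pose, the force, the opening and the grip force at its end, in the units of the state.
- r.sense(): the state, without advancing time (a new reading comes with each control period).
- r.capture(name): name is "side" or "top"; returns a dict with "pixels" (420x560x3 uint8, red, green, blue), "vertical_fov" (degrees; the focal length in pixels is half the picture's height over the tangent of half this angle, whatever the lens; pixels are square), "cx", "cy" (the principal point, pixels), "R" (3x3) and "t" (3): a world point X has camera coordinates R X + t. Camera axes: x right, y down, z forward; pixel columns grow to the right and rows downward; lengths in m; the calibration is good to about 2 mm. A picture is of the moment at which its call begins. There is no depth.
- r.finish_job(): hands the job in; it is judged then, once.
Trained networks look in the newest picture that a camera, given by its name, has taken for a name from the list of things; names that differ only in an ending like _2 or _b are one class to them, and where a whole thing is asked for, a point or a joint stands for the part that bears it (a point fixed in the world has none). Each returns a list of dicts, best first, with "score" (0 to 1); they miss things now and then, are a little off and sometimes report something else, mostly with a low value. They report only what shows in the picture. A call takes as long as a camera call.
- r.look_for(camera, name): "centre" ([x, y, z] in m, in the coordinates of the camera as it stood for that picture, good to about 4 mm: the middle of the surface that is visible of it).
- r.landmark_of(camera, name): "centre" ([x, y, z] in m, in the coordinates of the camera as it stood for that picture, good to about 4 mm: a listed point, or the origin of a listed thing).
The state is a dict: "time": time; "joints": joint angles; "qvel": joint speeds; "joint_efforts": joint torques, N m; "tcp_pos": TCP position; "tool_rot": TCP orientation; "ft_force": force on the tool from outside, world axes, zero at the start; "ft_torque": the same for the moment, N m; "width": finger opening in m; "grasp_force": force on a finger pad.
Only numpy, scipy, OpenCV 4.12 (cv2) and the standard library are available. Lean on these libraries where they do the work, as an engineer would, in place of code of your own. Each camera call takes 0.05 s, during which the arm holds its last target. There are 200 camera calls.

## Working session

There is one attempt and no reset: what is moved stays moved. The work goes in short steps, Python scripts to look and compute and a shell command to move; the robot and the scene stay as the last step left them, time stands still between calls to the robot, and variables do not carry over. Pictures are saved under pics/ and viewed, at most 10 in all, crops included, and the job is handed in when it is done.

```bash
mkdir -p pics; ls; cat > h.py <<'E'
from cell import r
import numpy as np, cv2
def cap(n):
    c=r.capture(n); c['R']=np.array(c['R']); c['t']=np.array(c['t']); return c
def save(c,f): cv2.imwrite('pics/'+f,cv2.cvtColor(c['pixels'],cv2.COLOR_RGB2BGR))
def w(c,p): return c['R'].T@(np.array(p)-c['t'])
def ray(c,u,v,z):
    f=210/np.tan(np.radians(c['vertical_fov'])/2)
    d=c['R'].T@np.array([(u-c['cx'])/f,(v-c['cy'])/f,1]); o=-c['R'].T@c['t']
    return o+d*(z-o[2])/d[2]
def proj(c,X):
    f=210/np.tan(np.radians(c['vertical_fov'])/2)
    q=(c['R']@np.asarray(X).T).T+c['t']; return np.c_[f*q[:,0]/q[:,2]+c['cx'],f*q[:,1]/q[:,2]+c['cy']]
E
python3 - <<'E'
from h import *
np.set_printoptions(precision=4,suppress=True)
for n in('top','side'):
    c=cap(n); save(c,n+'0.png'); print(n,-c['R'].T@c['t'],c['vertical_fov'])
    for k in('nest_corner','reader','rack_center','rack_far_left','rack_far_right','rack_near_left','knob_grip','stray_vial','marker'):
        for d in r.landmark_of(n,k)[:2]: print(k,w(c,d['centre']),round(d['score'],2))
print(r.sense())
E
```

```text
pics
top [0.47   0.0197 1.1677] 53.847435672949445
nest_corner [0.6607 0.085  0.084 ] 0.72
nest_corner [0.6468 0.4091 0.0007] 0.26
reader [ 0.5371 -0.0077 -0.0023] 0.84
rack_center [ 0.577  -0.0027  0.1114] 0.78
rack_center [0.6557 0.0839 0.0872] 0.73
rack_far_left [0.6387 0.0502 0.0861] 0.84
rack_far_left [0.4214 0.0884 0.0846] 0.2
rack_far_right [ 0.5985 -0.0798  0.0875] 0.85
rack_near_left [0.5539 0.0695 0.0825] 0.88
knob_grip [ 0.4261 -0.0742  0.106 ] 0.41
stray_vial [0.4208 0.0858 0.0875] 0.52
marker [ 0.5511 -0.1812  0.0005] 0.55
side [ 0.4205 -0.7479  0.6827] 56.46536749529004
nest_corner [0.6587 0.0857 0.0864] 0.92
reader [ 0.5408 -0.0097 -0.0004] 0.69
rack_center [ 0.5796 -0.0071  0.1073] 0.62
rack_far_right [ 0.6014 -0.0796  0.0828] 0.87
rack_near_left [0.5527 0.0665 0.0828] 0.87
rack_near_left [ 0.6491  0.4041 -0.0016] 0.5
knob_grip [ 0.4308 -0.0763  0.1033] 0.74
stray_vial [0.4201 0.086  0.0846] 0.44
marker [ 0.5568 -0.182  -0.0012] 0.7
marker [ 0.4581 -0.3913 -0.0049] 0.56
{'time': 1.0, 'joints': array([ 1.0802,  0.116 ,  1.4416,  0.    ,  1.584 , -0.0378]), 'qvel': array([-0.0011, -0.0003,  0.0003, -0.0005,  0.0005,  0.0003]), 'joint_efforts': array([ -0.0019, -72.0992, -62.2774,   0.0779,   0.0181,   0.    ]), 'tcp_pos': array([0.2953, 0.607 , 0.2296]), 'tool_rot': array([0.2245, 0.9745, 0.    , 0.    ]), 'ft_force': array([-0.556 ,  0.3753,  0.4018]), 'ft_torque': array([-0.0267,  0.015 ,  0.0117]), 'grasp_force': 0.0, 'width': 0.09289931473806515}
```

```bash
python3 - <<'E'
import cv2
for n in('top','side'):
    i=cv2.imread(f'pics/{n}0.png'); cv2.imwrite(f'pics/{n}0c.png',i)
i=cv2.imread('pics/top0.png'); cv2.imwrite('pics/t0c.png',cv2.resize(i[80:330,150:410],None,fx=2.3,fy=2.3,interpolation=2))
E
```

```text
(no output)
```

View pics/top0.png

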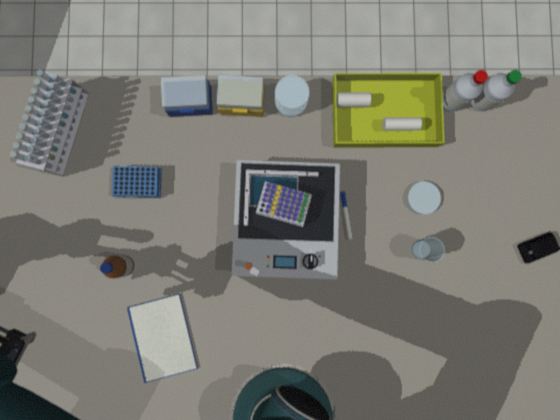

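View pics/side0.png

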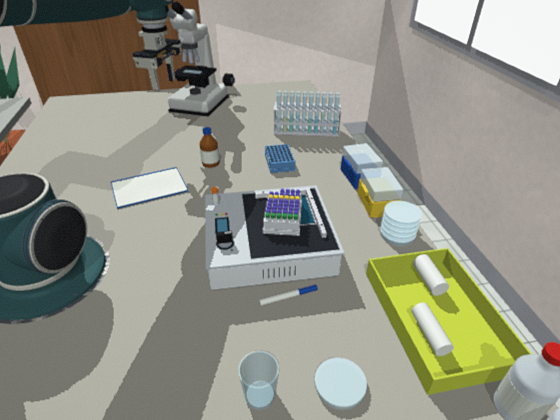

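Top picture: reader around (287,220), rack turned clockwise at (284,203), rails up and to the left, knob at (311,261), vial at (250,268). This matches the networks, giving reader yaw ≈ -0.03 and rack yaw ≈ -0.29. I'll turn the tool to line up with the reader first, with the fingers about 70 mm apart so they push at two points.

```bash
cat >> h.py <<'E'
def go(x,y,z):
    from scipy.spatial.transform import Rotation as Ro
    s=r.sense(); M=Ro.from_quat(s['tool_rot']).as_matrix()
    print('tcp',s['tcp_pos'].round(4),'yaw of tool y',np.degrees(np.arctan2(M[1,1],M[0,1])).round(2),'delta mm',(M.T@(np.array([x,y,z])-s['tcp_pos'])*1000).round(1),'F',s['ft_force'].round(1),'w',s['width'].round(4),'t',s['time'])
E
python3 -m handwheel '{"delta_pos":[[0,0,0],[0,0,0],[0,0,0],[0,0,0],[0,0,0]],"turn":[-6,-6,-6,-6,0]}' 63 20
python3 -c "
from h import *
go(.486,-.003,.23)"
```

```text
time: 1.42
tcp_pos: [0.2953, 0.607, 0.2297]
tool_rot: [0.014, 1.0, -0.0, 0.0]
ft_force: [-0.6, 0.4, 0.2]
width: 0.0702
grasp_force: 0.0Traceback (most recent call last):
  File "<string>", line 3, in <module>
    go(.486,-.003,.23)
    ~~^^^^^^^^^^^^^^^^
  File "h.py", line 17, in go
    print('tcp',s['tcp_pos'].round(4),'yaw of tool y',np.degrees(np.arctan2(M[1,1],M[0,1])).round(2),'delta mm',(M.T@(np.array([x,y,z])-s['tcp_pos'])*1000).round(1),'F',s['ft_force'].round(1),'w',s['width'].round(4),'t',s['time'])
                                                                                                                                                                                                    ^^^^^^^^^^^^^^^^
AttributeError: 'float' object has no attribute 'round'
```

View pics/t0c.png

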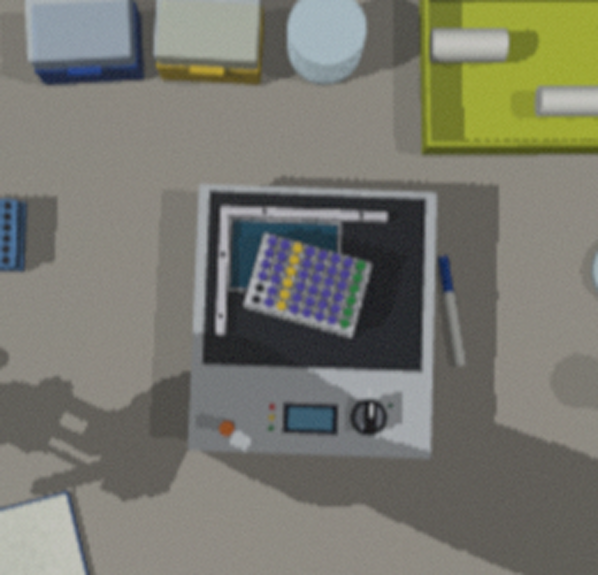

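The crop shows the reader turned about 2° clockwise. The rails run along (220–388,215) and (220,210–335), and the path in front of the rack is clear.

```bash
sed -i "s/s\['width'\].round(4)/round(s['width'],4)/" h.py
python3 -m handwheel '{"delta_pos":[[-10.4,-30,0],[-10.4,-30,0],[-10.4,-30,0],[-10.4,-30,0],[-10.4,-30,0],[-10.4,-30,0],[-10.4,-30,0],[-10.4,-30,0],[-10.4,-30,0],[-10.4,-30,0],[-10.4,-30,0],[-10.4,-30,0],[-10.4,-30,0],[-10.4,-30,0],[-10.4,-30,0],[-10.4,-30,0],[-10.4,-30,0],[-10.4,-30,0],[-10.4,-30,0],[-10.4,-30,0]],"turn":[0,0,0,0,0,0,0,0,0,0,0,0,0,0,0,0,0,0,0,0]}'
python3 -c "
from h import *
go(.486,-.003,.106)"
```

```text
time: 3.08
tcp_pos: [0.483, -0.0014, 0.2299]
tool_rot: [0.019, 1.0, 0.0, 0.0]
ft_force: [1.1, 1.1, 1.2]
width: 0.0698
grasp_force: 0.0
tcp [ 0.483  -0.0014  0.2299] yaw of tool y 87.81 delta mm [ -3.   -1.5 123.9] F [1.1 1.1 1.2] w 0.0698 t 3.0833
```

```bash

python3 -m handwheel '{"delta_pos":[[0,-2,24],[0,0,25],[0,0,25],[0,0,25],[0,0,15],[0,0,10],[0,0,0],[0,0,0]],"turn":[0,0,0,0,0,0,0,0]}'
python3 -m handwheel '{"delta_pos":[[-4,0,0],[-4,0,0],[-4,0,0],[-4,0,0],[-4,0,0],[-4,0,0],[-4,0,0],[-4,0,0],[-4,0,0],[-4,0,0]],"turn":[0,0,0,0,0,0,0,0,0,0]}'
python3 - <<'E'
from h import *
go(.564,-.003,.106)
c=cap('top'); cv2.imwrite('pics/t1.png',cv2.cvtColor(cv2.resize(c['pixels'][130:290,210:370],None,fx=3.5,fy=3.5,interpolation=2),cv2.COLOR_RGB2BGR))
E
```

```text
time: 3.75
tcp_pos: [0.4829, -0.0017, 0.1062]
tool_rot: [0.018, 1.0, -0.0, 0.0]
ft_force: [1.0, 0.3, 0.6]
width: 0.07
grasp_force: 0.0
time: 4.58
tcp_pos: [0.5231, -0.0031, 0.1055]
tool_rot: [0.017, 1.0, -0.0, -0.0]
ft_force: [-2.6, -1.4, -0.1]
width: 0.07
grasp_force: 0.6
tcp [ 0.5231 -0.0031  0.1055] yaw of tool y 88.05 delta mm [-40.9   1.5  -0.5] F [-2.6 -1.4 -0.1] w 0.07 t 4.5833
```

View pics/t1.png

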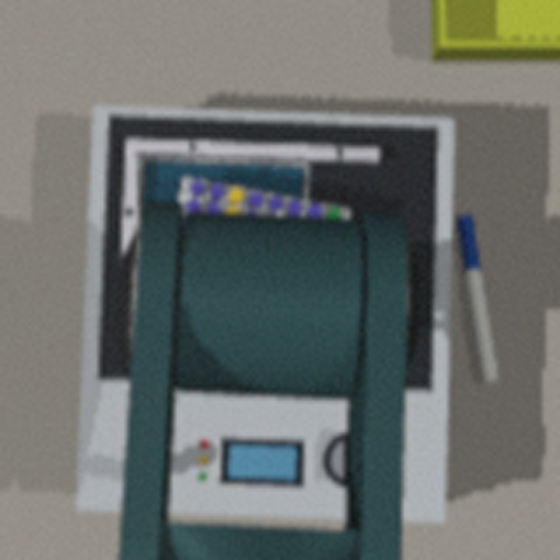

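The rack's far edge runs from (183,180) to (350,212) and is squaring up as I push. I'll continue.

```bash

python3 -m handwheel '{"delta_pos":[[-3,0,0],[-3,0,0],[-3,0,0],[-3,0,0],[-3,0,0],[-3,0,0],[-3,0,0],[-3,0,0],[-3,0,0],[-3,0,0],[-2,0,0],[-2,0,0]],"turn":[0,0,0,0,0,0,0,0,0,0,0,0]}'

```

```text
time: 5.63
tcp_pos: [0.5569, -0.0042, 0.1056]
tool_rot: [0.017, 1.0, 0.0, -0.0]
ft_force: [-1.3, -0.1, 0.4]
width: 0.0701
grasp_force: 1.1
```

```bash

python3 -m handwheel '{"delta_pos":[[-1,0,0],[-1,0,0],[-1,0,0]],"turn":[0,0,0]}'

```

```text
time: 5.88
tcp_pos: [0.5598, -0.0043, 0.1057]
tool_rot: [0.017, 1.0, 0.0, -0.0]
ft_force: [-1.6, -0.6, 1.0]
width: 0.0702
grasp_force: 1.0
```

```bash

for i in 1 2; do :; done
python3 -m handwheel '{"delta_pos":[[-1,0,0],[-1,0,0],[-1,0,0]],"turn":[0,0,0]}'

```

```text
time: 6.13
tcp_pos: [0.5604, -0.0042, 0.1057]
tool_rot: [0.017, 1.0, 0.0, -0.003]
ft_force: [-38.4, 4.9, 20.5]
width: 0.07
grasp_force: 19.4
```

```bash

python3 - <<'E'
from h import *
c=cap('top'); cv2.imwrite('pics/t2.png',cv2.cvtColor(cv2.resize(c['pixels'][150:230,220:360],None,fx=5,fy=5,interpolation=2),cv2.COLOR_RGB2BGR))
E
```

```text
(no output)
```

View pics/t2.png

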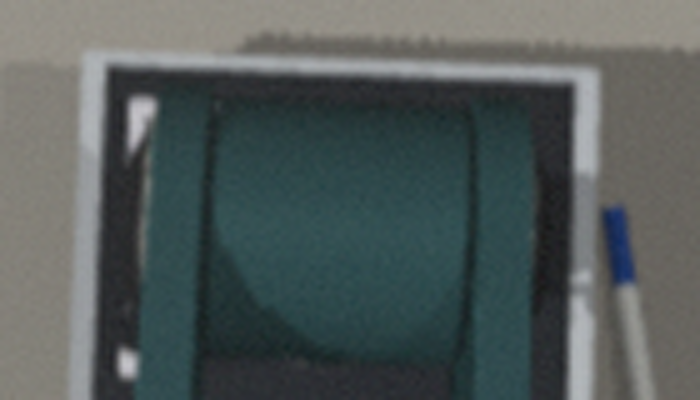

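The fingers hit a firm stop at 38 N, so the rack is against the far rail. I'll back off, lift, close the fingers and move round to the right side.

```bash

python3 -m handwheel '{"delta_pos":[[2,0,0],[2,0,0],[4,0,0],[6,0,0],[0,0,-15],[0,0,-25],[0,0,-25],[0,0,-15],[0,-25,0],[0,-25,0],[0,-25,0],[0,-25,0],[0,-15,0],[0,0,0]],"turn":[0,0,0,0,0,0,0,0,0,0,0,0,0,0]}' 255 20
python3 - <<'E'
from h import *
np.set_printoptions(precision=4,suppress=True)
for n in('top','side'):
    c=cap(n)
    for k in('nest_corner','rack_center','rack_far_left','rack_far_right','rack_near_left'):
        for d in r.landmark_of(n,k)[:1]: print(n,k,w(c,d['centre']),round(d['score'],2))
    if n=='side': cv2.imwrite('pics/s2.png',cv2.cvtColor(cv2.resize(c['pixels'][170:290,190:350],None,fx=5,fy=5,interpolation=2),cv2.COLOR_RGB2BGR))
go(.603,-.12,.112)
E
```

```text
time: 7.35
tcp_pos: [0.5444, -0.1211, 0.1856]
tool_rot: [0.018, 1.0, -0.0, 0.0]
ft_force: [0.3, 0.4, 0.4]
width: 0.0003
grasp_force: 0.0
top nest_corner [0.6565 0.0852 0.0854] 0.82
top rack_center [0.6118 0.0058 0.1105] 0.78
top rack_far_left [ 0.597  -0.4    -0.0008] 0.64
top rack_far_right [0.6474 0.4074 0.0002] 0.43
top rack_near_left [0.5696 0.0702 0.0814] 0.61
side nest_corner [0.6597 0.0819 0.0852] 0.74
side rack_center [0.6164 0.0034 0.1077] 0.56
tcp [ 0.5449 -0.1187  0.1857] yaw of tool y 88.08 delta mm [-58.1   0.6  73.7] F [0.8 0.4 0.5] w 0.0007 t 7.95
```

View pics/s2.png

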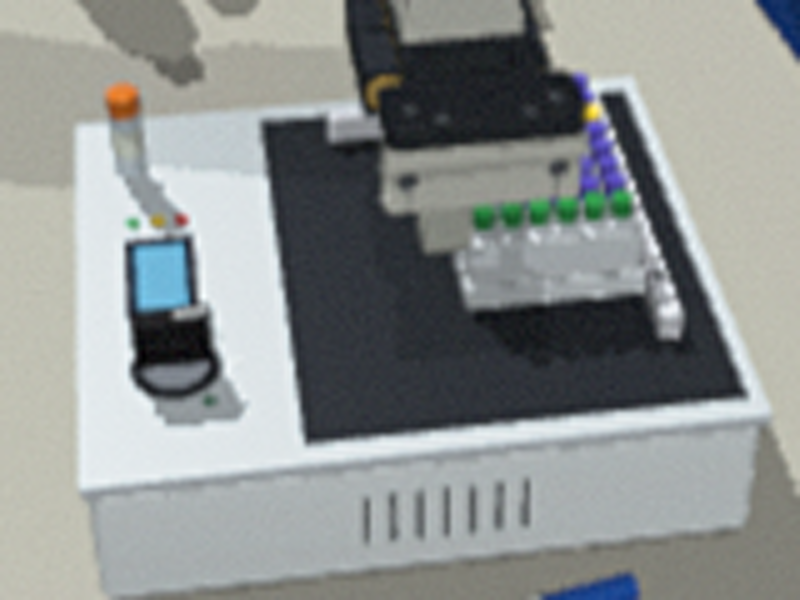

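The rack sits against the far rail and its right wall is free. The vial is standing and the knob is untouched. Next I'll go to the right side, down and push left.

```bash

python3 -m handwheel '{"delta_pos":[[-20,0,0],[-20,0,0],[-20,0,0],[0,0,20],[0,0,20],[0,0,20],[0,0,10],[0,0,4],[0,0,0],[0,5,0],[0,5,0],[0,5,0],[0,5,0],[0,4,0],[0,3,0]],"turn":[0,0,0,0,0,0,0,0,0,0,0,0,0,0,0]}'
python3 -c "
from h import *
go(.605,-.062,.112)"
```

```text
time: 9.2
tcp_pos: [0.6058, -0.0933, 0.112]
tool_rot: [0.017, 1.0, -0.0, 0.0]
ft_force: [0.2, 0.1, 0.8]
width: 0.0007
grasp_force: 0.0
tcp [ 0.6058 -0.0933  0.112 ] yaw of tool y 88.08 delta mm [ 1.9 31.2 -0. ] F [0.2 0.1 0.8] w 0.0007 t 9.2
```

```bash

python3 -m handwheel '{"delta_pos":[[0,3,0],[0,3,0],[0,3,0],[0,3,0],[0,3,0],[0,3,0],[0,3,0],[0,3,0],[0,2,0]],"turn":[0,0,0,0,0,0,0,0,0]}'

```

```text
time: 9.95
tcp_pos: [0.6066, -0.0677, 0.1117]
tool_rot: [0.017, 1.0, -0.0, -0.0]
ft_force: [-0.1, -1.2, -0.4]
width: 0.0003
grasp_force: 0.8
```

```bash

python3 -m handwheel '{"delta_pos":[[0,1,0],[0,1,0],[0,1,0],[0,0,0]],"turn":[0,0,0,0]}'

```

```text
time: 10.28
tcp_pos: [0.6067, -0.0648, 0.1116]
tool_rot: [0.017, 1.0, 0.0, -0.0]
ft_force: [0.3, 0.7, 0.2]
width: 0.0005
grasp_force: 0.2
```

```bash

python3 -m handwheel '{"delta_pos":[[0,1,0],[0,1,0],[0,1,0]],"turn":[0,0,0]}'

```

```text
time: 10.53
tcp_pos: [0.6068, -0.062, 0.1117]
tool_rot: [0.017, 1.0, -0.0, -0.0]
ft_force: [0.6, -1.7, 0.4]
width: 0.0003
grasp_force: 0.8
```

```bash

python3 -m handwheel '{"delta_pos":[[0,1,0],[0,1,0]],"turn":[0,0]}'

```

```text
time: 10.7
tcp_pos: [0.6069, -0.0599, 0.1116]
tool_rot: [0.017, 1.0, -0.0, -0.0]
ft_force: [0.1, -1.4, -0.9]
width: 0.0003
grasp_force: 0.7
```

```bash

python3 -m handwheel '{"delta_pos":[[0,1,0],[0,1,0]],"turn":[0,0]}'

```

```text
time: 10.87
tcp_pos: [0.6069, -0.0579, 0.1116]
tool_rot: [0.017, 1.0, 0.0, -0.0]
ft_force: [0.7, -1.3, 0.2]
width: 0.0006
grasp_force: 0.7
```

```bash

python3 -m handwheel '{"delta_pos":[[0,1,0],[0,1,0]],"turn":[0,0]}'

```

```text
time: 11.03
tcp_pos: [0.6069, -0.057, 0.1118]
tool_rot: [0.017, 1.0, -0.001, -0.0]
ft_force: [-3.6, -17.3, 1.9]
width: 0.0008
grasp_force: 8.7
```

```bash

python3 -m handwheel '{"delta_pos":[[0,0.8,0],[0,0,0]],"turn":[0,0]}'

```

```text
time: 11.2
tcp_pos: [0.607, -0.057, 0.112]
tool_rot: [0.017, 1.0, -0.002, 0.0]
ft_force: [-2.9, -17.5, 2.6]
width: 0.0004
grasp_force: 8.6
```

The rack is against the left rail (17 N, no further motion). I'll back off, look, and then reseat it against the far rail.

```bash

python3 -m handwheel '{"delta_pos":[[0,-1.5,0],[0,-2,0],[0,-5,0],[0,-5,0],[0,0,-15],[0,0,-25],[0,0,-30],[20,0,0],[30,15,0],[30,25,0],[30,25,0],[30,25,0],[30,0,0],[0,0,0]],"turn":[0,0,0,0,0,0,0,0,0,0,0,0,0,0]}'
python3 - <<'E'
from h import *
np.set_printoptions(precision=4,suppress=True)
for n in('top','side'):
    c=cap(n)
    for k in('nest_corner','rack_center','rack_far_left','rack_far_right','rack_near_left','knob_grip'):
        for d in r.landmark_of(n,k)[:1]: print(n,k,w(c,d['centre']),round(d['score'],2))
    if n=='top': cv2.imwrite('pics/t3.png',cv2.cvtColor(cv2.resize(c['pixels'][150:290,225:355],None,fx=4.2,fy=4.2,interpolation=2),cv2.COLOR_RGB2BGR))
go(.53,.024,.108)
E
```

```text
time: 12.37
tcp_pos: [0.4366, 0.0282, 0.1834]
tool_rot: [0.016, 1.0, 0.0, 0.001]
ft_force: [-0.2, 0.1, 0.4]
width: 0.0007
grasp_force: 0.0
top nest_corner [0.6569 0.0859 0.0802] 0.76
top rack_center [0.6143 0.0234 0.1102] 0.59
top rack_far_left [ 0.6511 -0.0431  0.0901] 0.71
top rack_far_right [ 0.6506 -0.0458  0.0881] 0.6
top rack_near_left [0.5753 0.0899 0.0852] 0.64
top knob_grip [ 0.5399 -0.0058  0.0002] 0.7
side nest_corner [0.6591 0.0835 0.0852] 0.67
side rack_center [0.6123 0.0205 0.1086] 0.73
side rack_far_right [ 0.6549 -0.0449  0.0857] 0.84
side rack_near_left [0.5718 0.0865 0.0806] 0.75
side knob_grip [ 0.4297 -0.0741  0.1032] 0.51
tcp [0.4398 0.027  0.1815] yaw of tool y 88.05 delta mm [-90.3   0.1  73.5] F [-0.1  0.  -0.8] w 0.0002 t 13.0667
```

View pics/t3.png

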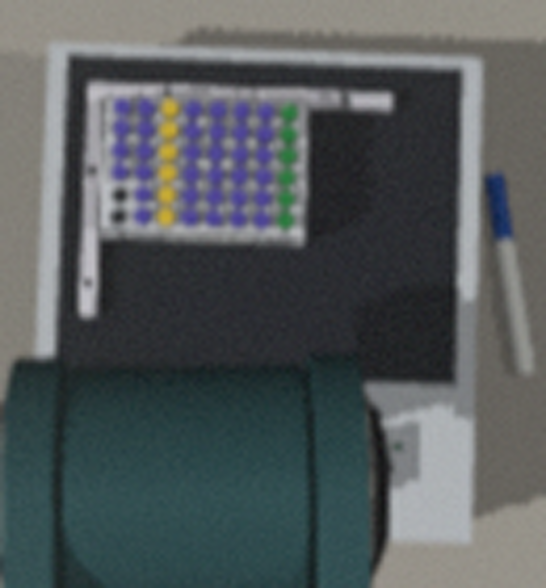

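The picture shows the rack in the corner, far edge along (100–305,100) and left edge along (103,100–240). I'll give it one gentle reseating push against the far rail.

```bash

python3 -m handwheel '{"delta_pos":[[-30,0,0],[-30,0,0],[-30,0,0],[0,0,0],[0,0,25],[0,0,25],[0,0,20],[0,0,3],[0,0,0],[-4,0,0],[-4,0,0],[-4,0,0],[-4,0,0],[-4,0,0],[-4,0,0],[-2,0,0]],"turn":[0,0,0,0,0,0,0,0,0,0,0,0,0,0,0,0]}'

```

```text
time: 14.4
tcp_pos: [0.5562, 0.0231, 0.1087]
tool_rot: [0.017, 1.0, -0.0, 0.0]
ft_force: [-0.3, 0.9, -0.1]
width: 0.0005
grasp_force: 0.0
```

```bash

python3 -m handwheel '{"delta_pos":[[-1,0,0],[-1,0,0],[0,0,0]],"turn":[0,0,0]}'

```

```text
time: 14.65
tcp_pos: [0.5577, 0.0231, 0.1086]
tool_rot: [0.017, 1.0, 0.0, -0.0]
ft_force: [0.8, 0.3, -0.3]
width: 0.0005
grasp_force: 0.0
```

```bash

python3 -m handwheel '{"delta_pos":[[-1,0,0],[-1,0,0],[0,0,0]],"turn":[0,0,0]}'

```

```text
time: 14.9
tcp_pos: [0.5597, 0.023, 0.1087]
tool_rot: [0.017, 1.0, -0.0, 0.0]
ft_force: [0.8, -0.1, 0.4]
width: 0.0005
grasp_force: 0.0
```

```bash

python3 -m handwheel '{"delta_pos":[[-1,0,0],[-0.5,0,0],[0,0,0]],"turn":[0,0,0]}'

```

```text
time: 15.15
tcp_pos: [0.5612, 0.0229, 0.1086]
tool_rot: [0.017, 1.0, -0.0, -0.0]
ft_force: [-0.1, 0.3, -0.7]
width: 0.0002
grasp_force: 0.0
```

```bash

python3 -m handwheel '{"delta_pos":[[-1,0,0],[-0.5,0,0],[0,0,0]],"turn":[0,0,0]}'

```

```text
time: 15.4
tcp_pos: [0.5615, 0.0229, 0.1086]
tool_rot: [0.017, 1.0, -0.0, -0.002]
ft_force: [-14.4, 0.2, 8.4]
width: 0.0005
grasp_force: 7.2
```

Firm contact with no free play, so the rack is home. Now over to the knob.

```bash

python3 -m handwheel '{"delta_pos":[[1.5,0,0],[3,0,0],[8,0,0],[0,0,-20],[0,0,-30],[0,0,-25],[30,-23,0],[30,-23,0],[30,-23,0],[26,-23,0],[0,0,0],[0,0,0]],"turn":[0,0,0,0,0,0,0,0,0,0,0,0]}' 118 25
python3 - <<'E'
from h import *
np.set_printoptions(precision=4,suppress=True)
c=cap('side'); print([w(c,d['centre']) for d in r.landmark_of('side','knob_grip')[:1]])
c['pixels']=c['pixels'].copy()
for p in proj(c,np.array([[.429,-.0735,.117]])): print(p); cv2.circle(c['pixels'],tuple(int(round(v)) for v in p),1,(255,0,0),-1)
cv2.imwrite('pics/s4.png',cv2.cvtColor(cv2.resize(c['pixels'][170:290,190:350],None,fx=5,fy=5,interpolation=2),cv2.COLOR_RGB2BGR))
go(.429,-.0735,.104); print(r.sense()['joints'])
E
```

```text
time: 16.4
tcp_pos: [0.4302, -0.0654, 0.1841]
tool_rot: [0.018, 1.0, -0.0, 0.001]
ft_force: [0.9, -0.3, 0.8]
width: 0.0501
grasp_force: 0.0
[array([ 0.4289, -0.0762,  0.1058])]
[223.4878 231.7843]
tcp [ 0.4313 -0.0645  0.1838] yaw of tool y 88.04 delta mm [ 2.1 -9.1 79.8] F [ 0.6  0.  -0. ] w 0.0502 t 16.5
[-0.207  -0.4139  1.9878  0.0002  1.567  -1.7436]
```

View pics/s4.png

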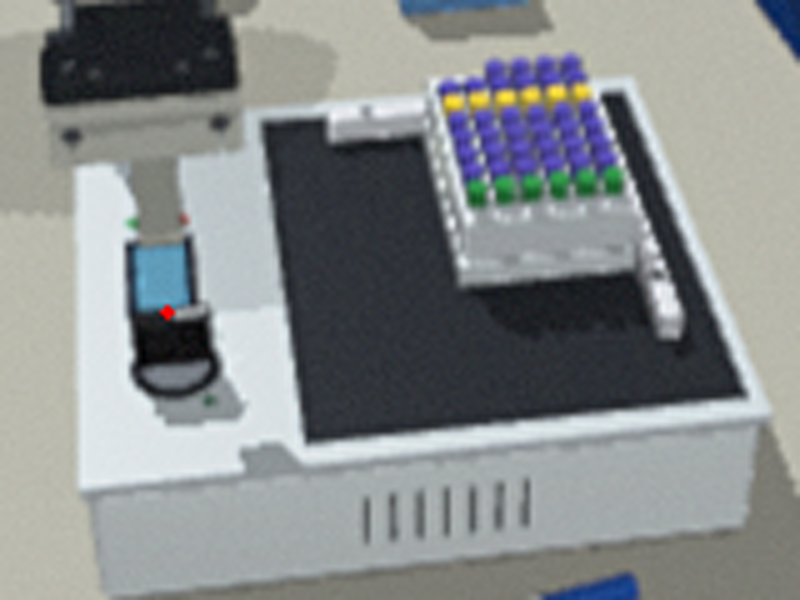

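The red dot (my knob estimate) falls on the middle of the wing's top at (168,313), where the white line begins. The rack is in the corner. I'll go down onto the knob.

```bash

python3 -m handwheel '{"delta_pos":[[2,-10,0],[0,0,0],[0,0,25],[0,0,25],[0,0,18],[0,0,8],[0,0,4],[0,0,0]],"turn":[0,0,0,0,0,0,0,0]}'

```

```text
time: 17.17
tcp_pos: [0.4288, -0.0745, 0.1034]
tool_rot: [0.017, 1.0, 0.0, -0.0]
ft_force: [0.6, -0.0, 0.2]
width: 0.05
grasp_force: 0.0
```

```bash

python3 -m handwheel '{"delta_pos":[[0,0,0],[0,0,0],[0,0,0],[0,0,0],[0,0,0],[0,0,0]],"turn":[0,0,0,0,0,0]}' 255 25

```

```text
time: 17.67
tcp_pos: [0.4289, -0.0745, 0.1039]
tool_rot: [0.017, 1.0, 0.0, 0.0]
ft_force: [0.5, 21.0, 4.7]
width: 0.0145
grasp_force: 11.3
```

Only the left pad touches, so the knob lies about 1.3 mm further to +y. I'll shift by that.

```bash

python3 -m handwheel '{"delta_pos":[[0,0.8,0],[0,0.5,0],[0,0,0],[0,0,0]],"turn":[0,0,0,0]}'

```

```text
time: 18.0
tcp_pos: [0.4289, -0.073, 0.1039]
tool_rot: [0.017, 1.0, 0.0, 0.0]
ft_force: [-0.1, 5.6, 3.9]
width: 0.0118
grasp_force: 25.0
```

```bash

python3 -m handwheel '{"delta_pos":[[0,0.3,0],[0,0,0],[0,0,0],[0,0,0],[0,0,0],[0,0,0],[0,0,0],[0,0,0],[0,0,0],[0,0,0]],"turn":[0,5,5,5,5,5,5,5,5,0]}'

```

```text
time: 18.83
tcp_pos: [0.429, -0.0729, 0.1039]
tool_rot: [0.36, 0.933, 0.0, 0.0]
ft_force: [1.0, 5.7, 4.3]
width: 0.0116
grasp_force: 25.0
```

```bash

python3 -m handwheel '{"delta_pos":[[0,0,0],[0,0,0],[0,0,0],[0,0,0],[0,0,0],[0,0,0],[0,0,0]],"turn":[5,5,5,3,2,0,0]}'
python3 -c "
from h import *
go(.429,-.073,.104);print(r.sense()['ft_torque'])"

```

```text
time: 19.42
tcp_pos: [0.429, -0.0728, 0.1039]
tool_rot: [0.514, 0.858, 0.0, 0.0]
ft_force: [0.4, 5.4, 4.2]
width: 0.0116
grasp_force: 25.0
tcp [ 0.429  -0.0728  0.1039] yaw of tool y 28.16 delta mm [-0.1 -0.1 -0.1] F [0.4 5.4 4.2] w 0.0116 t 19.4167
[ 0.86142113 -0.04103329  0.10539828]
```

Torque is 0.105 N m, so it is at or near the stop. A few degrees more to feel the stop.

```bash

python3 -m handwheel '{"delta_pos":[[0,0,0],[0,0,0],[0,0,0],[0,0,0]],"turn":[1.5,1.5,0,0]}'
python3 -c "
from h import *
go(.429,-.073,.104);print(r.sense()['ft_torque'])"

```

```text
time: 19.75
tcp_pos: [0.429, -0.0728, 0.1039]
tool_rot: [0.536, 0.844, 0.0, 0.0]
ft_force: [0.5, 5.1, 2.9]
width: 0.0118
grasp_force: 25.6
tcp [ 0.429  -0.0728  0.1039] yaw of tool y 25.19 delta mm [-0.1 -0.1 -0.1] F [0.5 5.1 2.9] w 0.0118 t 19.75
[0.8738341  0.00384413 0.50167833]
```

The torque jumped to 0.5 N m, so the knob is on its stop. I'll ease back, release and lift away.

```bash

python3 -m handwheel '{"delta_pos":[[0,0,0],[0,0,0]],"turn":[-1.5,-1.5]}'
python3 -m handwheel '{"delta_pos":[[0,0,0],[0,0,0],[0,0,0],[0,0,0],[0,0,0],[0,0,0],[0,0,0],[0,0,-10],[0,0,-25],[0,0,-30],[0,0,-30],[0,0,-30],[20,0,0],[30,0,0],[30,0,0],[0,0,0],[0,0,0]],"turn":[0,0,0,0,0,0,0,0,0,0,0,0,0,0,0,0,0]}' 0 20
python3 - <<'E'
from h import *
c=cap('side'); 
cv2.imwrite('pics/s5.png',cv2.cvtColor(cv2.resize(c['pixels'][170:290,190:350],None,fx=5,fy=5,interpolation=2),cv2.COLOR_RGB2BGR))
E
```

```text
time: 19.92
tcp_pos: [0.429, -0.0728, 0.1039]
tool_rot: [0.513, 0.858, 0.0, 0.0]
ft_force: [0.7, 5.5, 2.8]
width: 0.012
grasp_force: 25.0
time: 21.33
tcp_pos: [0.3909, -0.0017, 0.2297]
tool_rot: [0.514, 0.858, 0.0, 0.001]
ft_force: [0.3, -1.2, 0.7]
width: 0.0929
grasp_force: 0.0
```

View pics/s5.png

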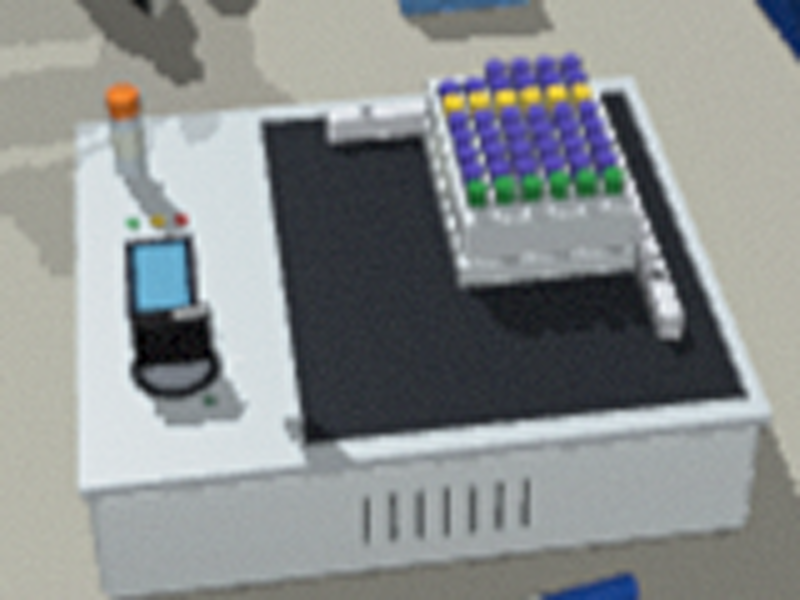

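The knob is back at rest with its white line at (190,312), as at the start. The rack is unchanged in the corner and the vial is standing at (123,130).

```bash
python3 -c "
from cell import r
print(r.finish_job())"
```

```text
the job is handed in; nothing more can be done
None
```

I slid the rack flush against both rails, turned the start knob to its stop and let it spring back; nothing else on the reader looked disturbed, and I handed the job in, though no verdict was returned.

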